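# Switch the tube feeder over to its empty lane and release the tubes

## Robot

A 6-joint arm with a two-finger parallel gripper is mounted at the origin on a cart in front of the work surface, level with it; the furniture and walls round the work are solid. World frame = base frame: x ahead of the robot, y to its left, z up, the work surface at z = 0. Lengths are in m, angles in rad, forces in N, time in s.
With the tool pointing down it reaches from about 0.375 to 0.975 m from the base axis. Payload 3.8 kg.
Tool frame: the origin (TCP) lies midway between the tips of the shut fingers; the grasp point (between the pads) lies 19 mm behind it; z points along the fingers, y is the line along which they close (so a half turn about z gives the same grasp; the last joint's range is limited). The gripper opens to 85 mm and grips with 20 to 120 N. Pads are 22 mm wide; open, the fingers measure 114 mm over their backs; the gripper's body (76 mm by 85 mm) begins 54 mm behind the grasp point. The pads swing forward as they close: fully open they stand 13 mm farther back than shut.
Start: joints at [1.091, 0.264, 1.604, -0, 1.274, -0.037], TCP at [0.289, 0.61, 0.231] pointing down, gripper open.
Joint ranges: [-2.63, 2.63], [-0.94, 2.18], [0.31, 2.57], [-1.31, 4.45], [0, 2.66], [-2.55, 2.55]. Speed limits (rad/s): [2.57, 2.57, 3.14, 3.14, 3.14, 3.14].

## Interface

Orientations are given as a rotation vector (axis times angle).
In Python, from workcell import read_state, vision, ticket gives the robot as it stands. The module is installed in compiled form; this text tells all that it offers.
- The arm moves only by the tool jog_arm, never from a script. Its arguments are lists of equal length, an entry for each row: "turn": the turn, a rotation vector about the tool's x, y, z in rad, a list of three; "delta_pos": the shift along the tool's x, y, z in m, a list of three; "gripper": the finger opening in m, from 0 to 0.0854. In form: {"turn": [[rx, ry, rz], ...], "delta_pos": [[dx, dy, dz], ...], "gripper": [gripper, ...]}. A call has 1 to 20 rows; each row shifts and turns the commanded pose from where the row before left it, along the tool's axes as they then stand; what a row does not reach is not made up. A row lasts 1/12 s, in which the tool goes at most 41.7 mm and 7.16 degrees, less where a joint would pass 70% of its speed; a pose out of reach is approached as far as the arm can. A call with a gripper value outside its range is refused whole. The fingers move at their own pace and stop on an object; "grip_force" is the grip in N (left out, the last holds). Time passes only in rows, so rows that do not move let the fingers close. It gives the time, the measured TCP pose, the force, the opening and the grip force at its end, in the units of the state.
- read_state(): the state, without advancing time (a new reading comes with each control period).
- vision.read_camera(name): name is "scene" or "side" or "wrist"; returns the picture (420x560x3 uint8, red, green, blue); there is no depth.
- vision.calibration(name): a dict with "vfov" (degrees; the focal length in pixels is half the picture's height over the tangent of half this angle, whatever the lens; pixels are square), "cx", "cy" (the principal point, pixels), "R" (3x3) and "t" (3): a world point X has camera coordinates R X + t; the wrist camera has in their place "mount" (4x4, takes a point from camera to tool coordinates, whose origin is the TCP and whose axes are the flange's). Camera axes: x right, y down, z forward; pixel columns grow to the right and rows downward; lengths in m; the calibration is good to about 2 mm. A picture is of the moment at which its call begins: read the wrist's pose just before it. calibration takes no time and is no camera call.
- ticket.finish_job(): hands the job in; it is judged then, once.
The state is a dict: "time": time; "q": joint angles; "joint_vel": joint speeds; "joint_torque": joint torques, N m; "tool_pos": TCP position; "tcp_rot": TCP orientation; "wrist_force": force on the tool from outside, world axes, zero at the start; "torque": the same for the moment, N m; "width": opening from 0.0 (shut) to 1.0 (fully open); "grip_force": force on a finger pad.
Only numpy, scipy, OpenCV 4.12 (cv2) and the standard library are available. Lean on these libraries where they do the work, as an engineer would, in place of code of your own. Each camera call takes 0.05 s, during which the arm holds its last target. There are 200 camera calls.

## Task

The left lane of the tube feeder is full, so first rock its seesaw gate over its pivot, by pressing the raised right-hand paddle down with a fingertip, until it lies tipped all the way to the right. Then push the upright tab of the release slide fully to the left, so that the two waiting tubes drop out of the magazine, roll over the gate and come to rest in the empty right lane. Let the tubes feed by themselves: do not touch any of them, and leave the other things on the bench where they lie.

Things in the scene. Friction and masses are not known exactly. Their poses are not given: they have to be found in the camera images.
- feeder: tube feeder of plywood and aluminium, fixed: base board 155 mm (x) by 480 mm (y), 14 mm high; in its middle an upright and a narrow tube magazine, 248 mm high, 57 mm wide, front face at x = -0.039. Origin: on the bench under the gate's pivot, in the middle. x points to its back (away from the robot), y to its left, z up; it stands turned a little about z
- lane_right (a point): a point over the middle of the empty right lane, 65 mm above the bench: a sloping aluminium channel from 116 to 218 mm right of the feeder's middle, 71 mm wide inside, its floor falling from 64 to 39 mm above the bench, closed by an end plate. The full left lane is its mirror image
- gate (a joint): tilt of the seesaw gate, an aluminium tray 236 mm long rocking on a shaft along the feeder's x, 105 mm above the bench at y = 0. -0.34: tipped left on its stop (as found); +0.34: tipped right on its stop. A weight on the back of the shaft holds it either way: past the middle it falls over by itself. 1 to 3 N on a paddle move it
- paddle_right (a point): middle of the upper face of the gate's right thumb paddle, a tongue of 4 mm aluminium 30 mm wide (y) that sticks out in front of the tray (feeder x -0.039 to -0.117); 85 mm in front and 98 mm right of the pivot. About 143 mm above the bench at the start, 78 mm when the gate is tipped right; below it are only base board and bench. Moves with the gate
- paddle_left (a point): the same point on the left thumb paddle, which lies low at the start and rises as the right one goes down
- slide (a joint): travel of the release slide, a steel plate under the magazine that the tubes stand on. 0: shut; 0.046 m: pushed fully left (feeder +y), on its stop. It stays where it is left; pushing takes about 2 to 5 N. The tubes drop when it is nearly fully open
- slide_tab (a point): middle of the right face of the slide's upright tab, a steel plate 4 mm thick (y), 34 mm wide (x), 36 mm tall, 97 mm in front of the pivot. It stands on the slide's flat arm, whose upper face is 18 mm below this point and reaches 16 mm to the right; the tab's top edge is 14 mm above it. Starts 178 mm above the bench and 18 mm left of the feeder's middle; moves with the slide
- tube_low_mid (a point): a plain aluminium motor tube, 38 mm in diameter and 64 mm long, lying with its axis along the feeder's x, loose, about 0.11 kg, waiting in the magazine over the gate, the lower of two stacked on the slide; this point is the middle of its axis. Not to be touched
- tube_top_mid (a point): a plain aluminium motor tube, 38 mm in diameter and 64 mm long, lying with its axis along the feeder's x, loose, about 0.11 kg, waiting in the magazine over the gate, the upper of two stacked on the slide; this point is the middle of its axis. Not to be touched
- done_1_mid (a point): a plain aluminium motor tube, 38 mm in diameter and 64 mm long, lying with its axis along the feeder's x, loose, about 0.11 kg, already lying in the full left lane, against its end plate; this point is the middle of its axis. Not to be touched
- done_2_mid (a point): a plain aluminium motor tube, 38 mm in diameter and 64 mm long, lying with its axis along the feeder's x, loose, about 0.11 kg, already lying in the full left lane, nearer to the gate; this point is the middle of its axis. Not to be touched
- tube_low: the lower waiting tube. Loose tube; its origin is on its surface and turns with it as it rolls
- tube_top: the upper waiting tube. Loose tube; its origin is on its surface and turns with it as it rolls
- done_1: one of the two tubes lying in the left lane; its origin is on its surface
- done_2: one of the two tubes lying in the left lane; its origin is on its surface
- spare_tube: a longer plain aluminium tube, 38 mm in diameter, 150 mm long, lying on the bench to the right of the feeder; bystander. Origin at its underside
- tape_measure: a white tape rule, 78 x 81 x 34 mm, on the bench to the right of the feeder; bystander
- blue_cap: a small round printed cap, 42 mm in diameter, 24 mm high, on the cardboard in front of the left lane; bystander
- motor_mount: a white motor mount tube with three rings and a rod, 86 x 229 x 49 mm, on the bench to the right; bystander
- pliers: pliers, 82 x 134 x 11 mm, on the bench to the right; bystander

How it is judged:
On the way, in this order (a step that is already met when the one before it is completed fails the run):
1. the gate is rocked over to the right (within 0.06 rad of its stop) while the slide is still shut and both tubes wait in the magazine (value of joint gate above 0.28 rad and value of joint slide below 0.012 m and z of each of tube_low_mid, tube_top_mid in the frame of feeder above 0.165 m), for 0.2 s.
2. the release slide is pushed open to the left (value of joint slide above 0.04 m), for 0.1 s.
At the end, for the whole second after the job is handed in: the gate lies tipped to the right within 0.06 rad of its stop, the slide is open to within 6 mm of its stop, the two released tubes lie at rest between gate and end plate in the right lane, and the two earlier tubes still lie in the left lane (value of joint gate above 0.28 rad and value of joint slide above 0.04 m and y of tube_low_mid in the frame of feeder between -0.235 and -0.115 m and z of tube_low_mid in the frame of feeder between 0.03 and 0.105 m and x of tube_low_mid in the frame of feeder between -0.02 and 0.02 m and linear speed of each of tube_low, tube_top, done_1, done_2 below 0.03 m/s and y of tube_top_mid in the frame of feeder between -0.235 and -0.115 m and z of tube_top_mid in the frame of feeder between 0.03 and 0.105 m and x of tube_top_mid in the frame of feeder between -0.02 and 0.02 m and y of done_1_mid in the frame of feeder between 0.115 and 0.235 m and z of done_1_mid in the frame of feeder between 0.03 and 0.105 m and x of done_1_mid in the frame of feeder between -0.02 and 0.02 m and y of done_2_mid in the frame of feeder between 0.115 and 0.235 m and z of done_2_mid in the frame of feeder between 0.03 and 0.105 m and x of done_2_mid in the frame of feeder between -0.02 and 0.02 m); the robot touches nothing.
It fails at once if the robot touches a tube of the feeder (contact force between any of the arm, the fingers and tube_low above 0.3 N or contact force between any of the arm, the fingers and tube_top above 0.3 N or contact force between any of the arm, the fingers and done_1 above 0.3 N or contact force between any of the arm, the fingers and done_2 above 0.3 N).
It fails at once if the arm or the gripper's body, instead of the fingers, pushes the feeder (contact force between the arm and feeder above 10 N).
It fails at once if the slide is opened before the gate is over on the right (value of joint slide above 0.015 m and value of joint gate below 0.2 rad).
It fails at once if a tube leaves the full left lane (distance of any of done_1_mid, done_2_mid from where it was at the start of the episode above 0.03 m).
It fails at once if a bystander is pushed more than 30 mm or lifted (distance of any of spare_tube, tape_measure, blue_cap, motor_mount, pliers from where it was at the start of the episode above 0.03 m).
It also fails if it takes over 45 s, if anything falls off the work surface, if the arm or the gripper's body presses on something with over 40 N, if the wrist force passes 120 N, or if a joint passes its speed limit or range.

## Working session

There is one attempt and no reset: what is moved stays moved. The work goes in short steps, Python scripts to look and compute and a tool call to move; the robot and the scene stay as the last step left them, time stands still between calls to the robot, and variables do not carry over. Pictures are saved under pics/ and viewed, at most 10 in all, crops included, and the job is handed in when it is done.

Besides the shell and the picture viewer there is one more tool, called after ">>>" by a JSON object that holds its "op" and its "data". jog_arm: Moves the arm, as the interface text tells. Its arguments: {"type":"object","properties":{"turn":{"type":"array","items":{"type":"array","items":{"type":"number"}}},"delta_pos":{"type":"array","items":{"type":"array","items":{"type":"number"}}},"gripper":{"type":"array","items":{"type":"number"}},"grip_force":{"type":"number"}},"required":["turn","delta_pos","gripper"]}

```bash
mkdir -p pics
python3 - <<'E'
from workcell import read_state, vision, ticket
import cv2,numpy as np
s=read_state();print(s)
for n in("scene","side"):
    im=vision.read_camera(n);cv2.imwrite(f"pics/{n}0.png",im[:,:,::-1])
    c=vision.calibration(n);print(n,c)
print(vision.calibration("wrist"))
E
```

```text
{'time': 0.0, 'q': array([ 1.09109245e+00,  2.64747478e-01,  1.60538735e+00, -2.00272967e-07,
        1.27371089e+00, -3.69066743e-02]), 'joint_vel': array([-5.27582548e-05, -2.98803803e-04,  5.20345138e-04,  2.28549255e-04,
        1.53021014e-03, -5.90531050e-04]), 'joint_torque': array([-2.45632524e-03, -5.15123785e+01, -3.67309284e+01, -5.12149345e-04,
        1.32540800e-02,  1.75438527e-05]), 'tool_pos': array([0.28887966, 0.60923979, 0.22995866]), 'tcp_rot': array([-0.689749  , -3.0643473 ,  0.00342114]), 'wrist_force': array([-0.01617097,  0.42662918,  0.06067338]), 'torque': array([-0.01343417,  0.08183514,  0.00606159]), 'grip_force': 0.0, 'width': 1.0053823672971387}
scene {'vfov': 43.00488389257714, 'cx': 282.9447817555765, 'cy': 208.12930370871467, 'R': array([[ 0.84611388, -0.53269279, -0.01815767],
       [-0.31451729, -0.47148695, -0.82388041],
       [ 0.43031405,  0.70280755, -0.56647274]]), 't': array([-0.43281613,  0.34020139,  1.67176672])}
side {'vfov': 56.61610211660049, 'cx': 277.42793380091126, 'cy': 211.62294580770248, 'R': array([[-0.9354416 , -0.35320543, -0.01396203],
       [-0.17193244,  0.48915291, -0.85508401],
       [ 0.30884988, -0.79748063, -0.51830145]]), 't': array([0.53128804, 0.1888714 , 1.08133186])}
{'vfov': 68.59739179555449, 'cx': 280.99030147461605, 'cy': 205.68728168442868, 'mount': array([[ 8.78740347e-05, -9.49641881e-01, -3.13337344e-01,
         8.13452251e-02],
       [ 9.99999785e-01, -1.20043315e-04,  6.44264655e-04,
        -1.63252433e-04],
       [-6.49434752e-04, -3.13337333e-01,  9.49641666e-01,
        -1.42722263e-01],
       [ 0.00000000e+00,  0.00000000e+00,  0.00000000e+00,
         1.00000000e+00]])}
```

View pics/scene0.png

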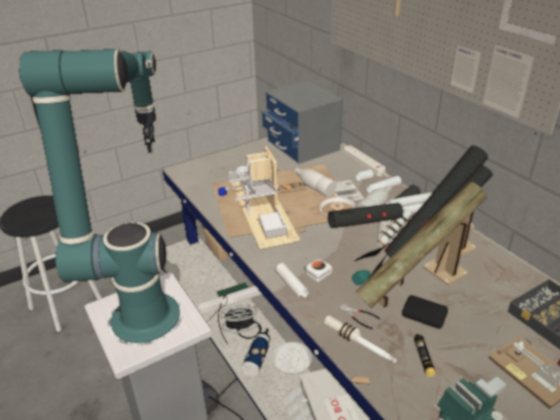

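View pics/side0.png

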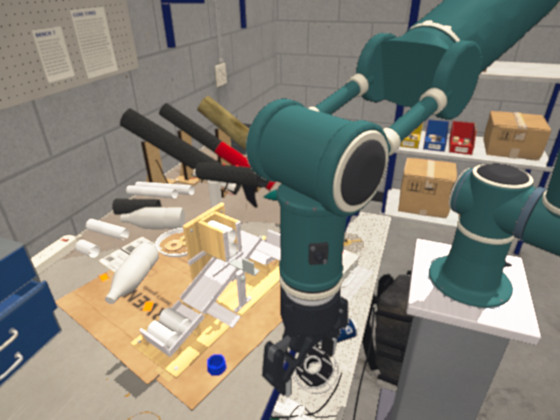

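The scene view shows the feeder at about (262,195), magazine top at (263,155) and right lane at (270,228). The side view shows the feeder at about (215,275), with the arm covering part of its right end. I'll enlarge both.

Run:
```python
import cv2,numpy as np
a=cv2.imread("pics/scene0.png")[140:255,205:310]
b=cv2.imread("pics/side0.png")[195:385,130:300]
a=cv2.resize(a,None,fx=5,fy=5,interpolation=cv2.INTER_CUBIC)[:,:]
b=cv2.resize(b,None,fx=3,fy=3,interpolation=cv2.INTER_CUBIC)
a=cv2.resize(a,(int(105*3.8),int(115*3.8)));b=cv2.resize(b,(int(170*2.3),int(190*2.3)))
h=max(a.shape[0],b.shape[0]);o=np.zeros((h,a.shape[1]+b.shape[1],3),np.uint8)
o[:a.shape[0],:a.shape[1]]=a;o[:b.shape[0],a.shape[1]:]=b
cv2.imwrite("pics/crop0.png",o);print(o.shape)
```

```text
(437, 789, 3)
```

View pics/crop0.png

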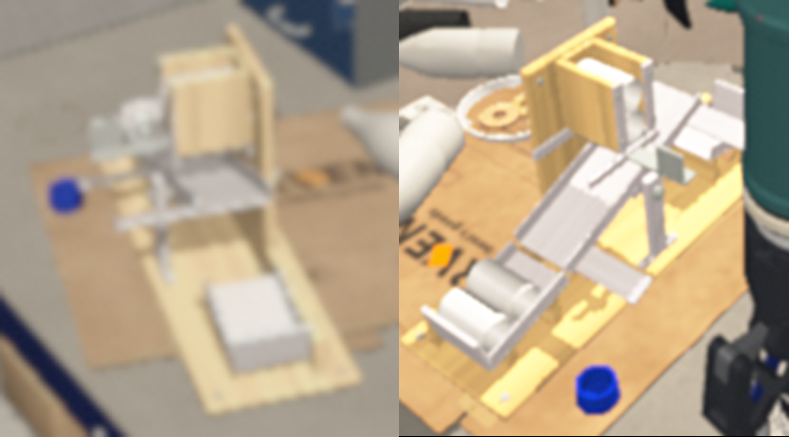

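The crop shows these features:
- **Scene view (left):** base front-right corner at (212,412), back-right corner at (360,378), right paddle tip at (118,222), slide tab around (108,139).
- **Side view (right):** base front-left corner at (491,417), left paddle tip at (641,292), tab around (672,163).

Next I'll fit the feeder pose to these.

```bash
cat > h.py <<'E'
import numpy as np, cv2
from scipy.spatial.transform import Rotation as Ro
from workcell import read_state, vision
def proj(n,X,cal=None):
    c=cal or vision.calibration(n); f=210/np.tan(np.radians(c["vfov"]/2))
    p=np.atleast_2d(X)@np.array(c["R"]).T+c["t"]; return np.c_[c["cx"]+f*p[:,0]/p[:,2],c["cy"]+f*p[:,1]/p[:,2]]
def wristcal():
    s=read_state();c=dict(vision.calibration("wrist"));T=np.eye(4);T[:3,:3]=Ro.from_rotvec(s["tcp_rot"]).as_matrix();T[:3,3]=s["tool_pos"]
    M=np.linalg.inv(T@c["mount"]);c["R"]=M[:3,:3];c["t"]=M[:3,3];return c
def world(p,X):
    X=np.atleast_2d(X);c,s=np.cos(p[2]),np.sin(p[2]);return X@np.array([[c,s,0],[-s,c,0],[0,0,1]])+[p[0],p[1],0]
E
cat > fit.py <<'E'
from h import *
from scipy.optimize import least_squares
sc=lambda x,y:(x/3.8+205,y/3.8+140)
sd=lambda x,y:((x-399)/2.3+130,y/2.3+195)
# b: base front x offset
A=[("scene",('b',-.24,.014),sc(212,410)),("scene",('B',-.24,.014),sc(360,376)),("side",('b',.24,.014),sd(491,415)),
("scene",(-.117,-.098,.143),sc(119,222)),("scene",(-.097,.018,.178),sc(108,139)),("side",(-.097,.02,.178),sd(672,163)),("side",(-.117,.098,.078),sd(641,291))]
def pts(p): return [(p[3] if X[0]=='b' else p[3]+.155 if X[0]=='B' else X[0],X[1],X[2]) for _,X,_ in A]
def res(p):
    W=world(p,pts(p));return np.concatenate([proj(a[0],w)[0]-a[2] for a,w in zip(A,W)])
best=min((least_squares(res,[.6,.5,y,-.08],loss="soft_l1",x_scale=[.1,.1,.1,.1]) for y in(-.5,-.2,0,.2,.5)),key=lambda r:r.cost)
p=best.x;print(p.round(4),best.cost);print(res(p).reshape(-1,2).round(1))
np.save("p.npy",p)
for n,X in dict(padR=(-.085,-.098,.143),tab=(-.097,.018,.178)).items():print(n,world(p,X).round(4))
E
python3 fit.py
```

```text
[ 0.5936  0.3007 -0.2677 -0.063 ] 7.153992669915457
[[-0.5 -0.9]
 [ 1.3 -0.1]
 [ 2.6 -0.9]
 [-1.7  0.8]
 [-0.9 -1.9]
 [-0.8 -0.9]
 [-0.6  0.8]]
padR [[0.4857 0.2287 0.143 ]]
tab [[0.5048 0.3437 0.178 ]]
```

>>> {"op": "jog_arm", "data": {"turn": [[0, 0, 0], [0, 0, 0], [0, 0, 0], [0, 0, 0], [0, 0, 0], [0, 0, 0], [0, 0, 0], [0, 0, 0], [0, 0, 0], [0, 0, 0], [0, 0, 0], [0, 0, 0], [0, 0, -0.09], [0, 0, -0.085], [0, 0, 0], [0, 0, 0]], "delta_pos": [[0, 0, -0.02], [0, 0, -0.02], [-0.03, -0.02, 0], [-0.03, -0.02, 0], [-0.03, -0.02, 0], [-0.03, -0.02, 0], [-0.03, -0.02, 0], [-0.03, -0.02, 0], [-0.03, -0.02, 0], [-0.03, -0.02, 0], [-0.03, -0.02, 0], [-0.036, -0.027, 0], [0, 0, 0], [0, 0, 0], [0, 0, 0], [0, 0, 0]], "gripper": [0, 0, 0, 0, 0, 0, 0, 0, 0, 0, 0, 0, 0, 0, 0, 0]}}

```text
time: 1.43
tool_pos: [0.4753, 0.2944, 0.2708]
tcp_rot: [-0.424, -3.112, 0.001]
wrist_force: [-0.4, -0.3, 0.5]
width: -0.001
grip_force: 0.0
```

Run:
```python
from h import *
import pickle
c=wristcal();im=vision.read_camera("wrist").copy();pickle.dump(c,open("w1.pkl","wb"))
s=read_state();print(s["tool_pos"],Ro.from_rotvec(s["tcp_rot"]).as_matrix().round(3),s["width"])
cv2.imwrite("pics/w1raw.png",im[:,:,::-1])
p=np.load("p.npy")
L=[(-.117,-.083,.138),(-.117,-.113,.148),(-.04,-.083,.138),(-.04,-.113,.148),(-.08,.018,.16),(-.114,.018,.16),(-.08,.018,.192),(-.114,.018,.192),(-.063,-.24,.014),(-.063,.24,.014)]
for q in proj("wrist",world(p,L),c):cv2.circle(im,tuple(int(v) for v in q.round()),3,(255,0,0),1)
cv2.imwrite("pics/w1.png",cv2.resize(im[:,:,::-1],(800,600),interpolation=cv2.INTER_CUBIC))
```

```text
[0.47518753 0.29473523 0.27090416] [[-0.964  0.267 -0.001]
 [ 0.267  0.964 -0.   ]
 [ 0.001 -0.    -1.   ]] 0.0016319251341951006
```

View pics/w1.png

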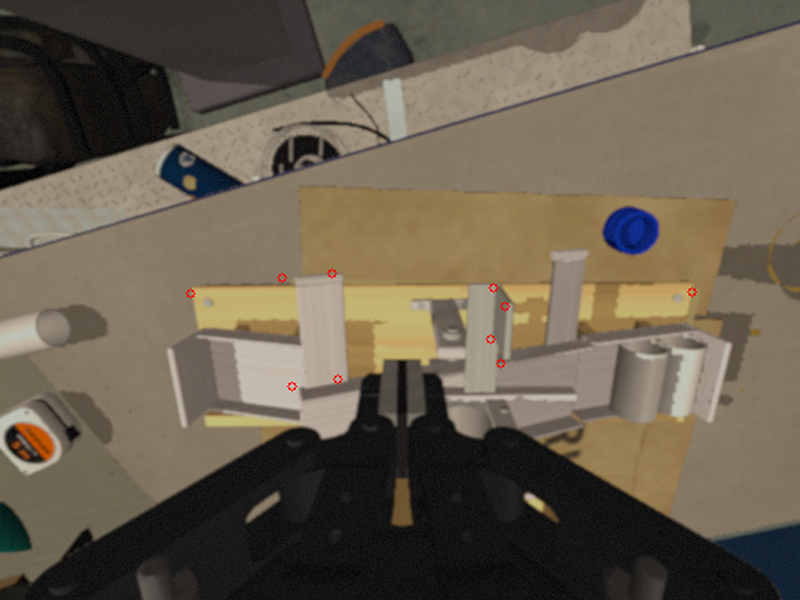

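The wrist view (800 px wide) shows:
- **Right paddle:** tip corners at (297,279) and (341,277).
- **Slide tab:** right face with corners at about (497,290), (511,307) and (511,358).
- **Base:** front corners at (193,287) and (692,284).

The fit is off by about 5–10 px, so I'll refit with these points.

```bash
cat > fit2.py <<'E'
from h import *
import pickle
from scipy.optimize import least_squares
c=pickle.load(open("w1.pkl","rb"));k=.7
A=[((-.117,-.084,.138),(341,277)),((-.117,-.112,.148),(297,279)),((-.114,.018,.16),(497,290)),((-.114,.018,.192),(511,307)),((-.08,.018,.192),(511,358)),(('b',-.24,.014),(193,287)),(('b',.24,.014),(692,284))]
U=np.array([a[1] for a in A])*k
def P(p):return [(p[3] if a[0][0]=='b' else a[0][0],)+a[0][1:] for a in A]
res=lambda p:(proj("wrist",world(p,P(p)),c)-U).ravel()
r=least_squares(res,np.load("p.npy"),loss="soft_l1",x_scale=.1);p=r.x
print(p.round(4));print(res(p).reshape(-1,2).round(1));np.save("p.npy",p)
for n,X in dict(padR=(-.1,-.098,.143),tab=(-.097,.018,.178)).items():print(n,world(p,X).round(4))
s=read_state();R=Ro.from_rotvec(s["tcp_rot"]).as_matrix()
W=np.array([*world(p,(-.1,-.098,.165))[0]]);print("tool delta to above paddle",(R.T@(W-s["tool_pos"])).round(4))
W=world(p,(-.1,-.012,.22))[0];print("feeder pos of tcp", np.round([np.cos(p[2])*(s["tool_pos"][0]-p[0])+np.sin(p[2])*(s["tool_pos"][1]-p[1]),-np.sin(p[2])*(s["tool_pos"][0]-p[0])+np.cos(p[2])*(s["tool_pos"][1]-p[1])],4))
E
python3 fit2.py
```

```text
[ 0.5959  0.3052 -0.2648 -0.0712]
[[-3.  -1.2]
 [-4.9  0.6]
 [ 2.4 -0.7]
 [ 1.6  0. ]
 [-1.6  4.3]
 [ 0.4 -0. ]
 [ 4.6  0.2]]
padR [[0.4737 0.2368 0.143 ]]
tab [[0.5069 0.348  0.178 ]]
tool delta to above paddle [-0.0141 -0.0562  0.1059]
feeder pos of tcp [-0.1137 -0.0417]
```

>>> {"op": "jog_arm", "data": {"turn": [[0, 0, 0], [0, 0, 0], [0, 0, 0], [0, 0, 0], [0, 0, 0], [0, 0, 0], [0, 0, 0], [0, 0, 0], [0, 0, 0], [0, 0, 0], [0, 0, 0], [0, 0, 0], [0, 0, 0], [0, 0, 0], [0, 0, 0], [0, 0, 0]], "delta_pos": [[-0.006, -0.027, 0.02], [-0.006, -0.027, 0.03], [0, 0, 0.03], [0, 0, 0.02], [0, 0, 0.01], [0, 0, 0.01], [0, 0, 0.01], [0, 0, 0.01], [0, 0, 0.01], [0, 0, 0.01], [0, 0, 0.01], [0, 0, 0.008], [0, 0, 0], [0, 0, 0], [0, 0, 0], [0, 0, 0]], "gripper": [0, 0, 0, 0, 0, 0, 0, 0, 0, 0, 0, 0, 0, 0, 0, 0]}}

```text
time: 2.82
tool_pos: [0.4733, 0.2397, 0.0939]
tcp_rot: [0.419, 3.112, 0.001]
wrist_force: [-0.1, 1.0, -0.1]
width: -0.001
grip_force: 0.0
```

>>> {"op": "jog_arm", "data": {"turn": [[0, 0, 0], [0, 0, 0], [0, 0, 0], [0, 0, 0], [0, 0, 0], [0, 0, 0], [0, 0, 0], [0, 0, 0], [0, 0, 0]], "delta_pos": [[0, 0, -0.03], [0, 0, -0.03], [0, 0, -0.03], [0, 0, -0.03], [0, 0, -0.03], [0, 0, -0.02], [0.012, 0.025, 0], [0, 0.025, 0], [0, 0, 0]], "gripper": [0, 0, 0, 0, 0, 0, 0, 0, 0]}}

```text
time: 3.57
tool_pos: [0.4755, 0.2943, 0.2653]
tcp_rot: [0.417, 3.111, 0.007]
wrist_force: [0.3, 0.3, 0.0]
width: 0.001
grip_force: 0.0
```

Run:
```python
from h import *
import pickle
c=wristcal();im=vision.read_camera("wrist").copy();pickle.dump(c,open("w2.pkl","wb"))
s=read_state();print(s["tool_pos"])
p=np.load("p.npy")
L=[(-.117,-.084,.073),(-.117,-.112,.083),(-.114,.018,.16),(-.08,.018,.16),(-.08,.018,.192),(-.114,.018,.192),(-.114,.002,.16)]
for q in proj("wrist",world(p,L),c):cv2.circle(im,tuple(int(v) for v in q.round()),2,(255,0,0),1)
cv2.imwrite("pics/w2.png",cv2.resize(im[150:360,140:420,::-1],(800,600),interpolation=cv2.INTER_CUBIC))
```

```text
[0.47487869 0.29243186 0.26436073]
```

View pics/w2.png

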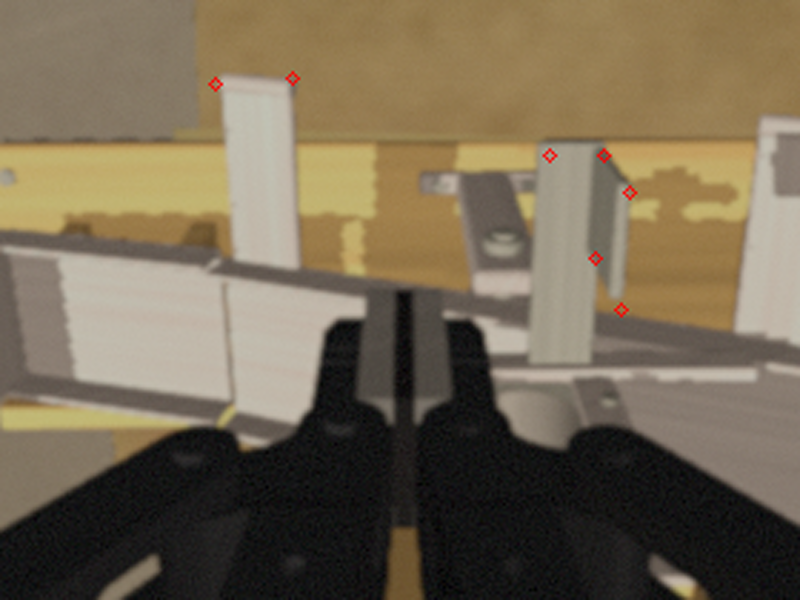

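The gate now lies tipped right: its right end is flush with the right lane and the left paddle at (765,220) is raised. The tab's right face at (605,230) is within about 3 mm of the prediction. Next I'll go down right of the tab and push left.

>>> {"op": "jog_arm", "data": {"turn": [[0, 0, 0], [0, 0, 0], [0, 0, 0], [0, 0, 0], [0, 0, 0], [0, 0, 0], [0, 0, 0], [0, 0, 0], [0, 0, 0], [0, 0, 0], [0, 0, 0], [0, 0, 0]], "delta_pos": [[-0.013, 0.026, 0], [0, 0, 0.03], [0, 0, 0.03], [0, 0, 0.025], [0, 0, 0.01], [0, 0, 0], [0, 0.008, 0], [0, 0.008, 0], [0, 0.008, 0], [0, 0.008, 0], [0, 0.008, 0], [0, 0.008, 0]], "gripper": [0, 0, 0, 0, 0, 0, 0, 0, 0, 0, 0, 0]}}

```text
time: 4.62
tool_pos: [0.5072, 0.36, 0.1693]
tcp_rot: [0.419, 3.112, 0.001]
wrist_force: [0.4, -1.1, 1.6]
width: 0.002
grip_force: 0.5
```

>>> {"op": "jog_arm", "data": {"turn": [[0, 0, 0], [0, 0, 0], [0, 0, 0], [0, 0, 0]], "delta_pos": [[0, 0.006, 0], [0, 0.006, 0], [0, 0.004, 0], [0, 0.002, 0]], "gripper": [0, 0, 0, 0]}}

```text
time: 4.95
tool_pos: [0.5111, 0.3761, 0.1681]
tcp_rot: [-0.418, -3.113, 0.003]
wrist_force: [-1.5, -6.3, 3.6]
width: 0.0
grip_force: 3.1
```

>>> {"op": "jog_arm", "data": {"turn": [[0, 0, 0], [0, 0, 0]], "delta_pos": [[0, 0.003, 0], [0, 0.002, 0]], "gripper": [0, 0]}}

```text
time: 5.12
tool_pos: [0.5111, 0.3764, 0.168]
tcp_rot: [-0.418, -3.11, 0.016]
wrist_force: [-6.0, -19.3, 10.7]
width: 0.001
grip_force: 10.2
```

The force rose to about 20 N with no further travel, so the slide is on its stop. I'll back off right, then up and away, and look.

>>> {"op": "jog_arm", "data": {"turn": [[0, 0, 0], [0, 0, 0], [0, 0, 0], [0, 0, 0], [0, 0, 0], [0, 0, 0], [0, 0, 0], [0, 0, 0], [0, 0, 0], [0, 0, 0], [0, 0, 0], [0, 0, 0], [0, 0, 0], [0, 0, 0]], "delta_pos": [[0, -0.015, 0], [0, -0.015, 0], [0, 0, -0.03], [0, 0, -0.03], [0, 0, -0.03], [0, 0, -0.03], [0.03, -0.02, 0], [0.03, -0.02, 0], [0, -0.02, 0], [0, 0, 0], [0, 0, 0], [0, 0, 0], [0, 0, 0], [0, 0, 0]], "gripper": [0, 0, 0, 0, 0, 0, 0, 0, 0, 0, 0, 0, 0, 0]}}

```text
time: 6.28
tool_pos: [0.4315, 0.3105, 0.288]
tcp_rot: [-0.42, -3.113, 0.0]
wrist_force: [-0.8, 0.4, 0.1]
width: 0.0
grip_force: 0.0
```

Run:
```python
from h import *
c=wristcal();im=vision.read_camera("wrist").copy();s=read_state();print(s["tool_pos"],s["wrist_force"])
p=np.load("p.npy")
L=[(-.114,.064,.16),(-.114,.064,.192),(-.08,.064,.192)]
for q in proj("wrist",world(p,L),c):cv2.circle(im,tuple(int(v) for v in q.round()),2,(255,0,0),1)
cv2.imwrite("pics/w3.png",cv2.resize(im[:,:,::-1],(800,600),interpolation=cv2.INTER_CUBIC))
```

```text
[0.43143398 0.31046928 0.28795503] [-0.07344006  0.46079237 -0.37971187]
```

View pics/w3.png

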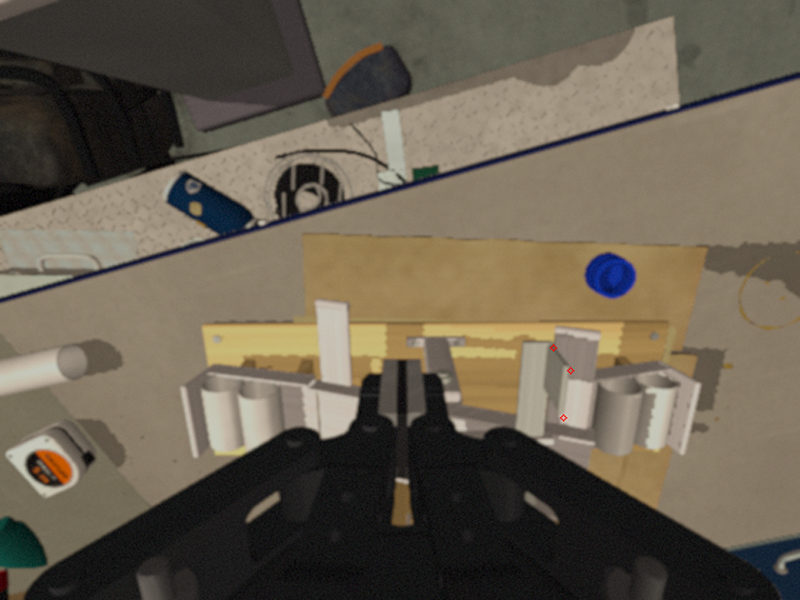

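Both released tubes lie in the right lane at (222,412) and (262,412), and the two earlier ones are still in the left lane. The tab at (560,380) is at the predicted open position and the gate is tipped right. I'll wait a moment, then hand in.

>>> {"op": "jog_arm", "data": {"turn": [[0, 0, 0], [0, 0, 0], [0, 0, 0], [0, 0, 0], [0, 0, 0], [0, 0, 0], [0, 0, 0], [0, 0, 0], [0, 0, 0], [0, 0, 0], [0, 0, 0], [0, 0, 0]], "delta_pos": [[0, 0, 0], [0, 0, 0], [0, 0, 0], [0, 0, 0], [0, 0, 0], [0, 0, 0], [0, 0, 0], [0, 0, 0], [0, 0, 0], [0, 0, 0], [0, 0, 0], [0, 0, 0]], "gripper": [0, 0, 0, 0, 0, 0, 0, 0, 0, 0, 0, 0]}}

```text
time: 7.33
tool_pos: [0.4309, 0.31, 0.2883]
tcp_rot: [0.419, 3.113, 0.0]
wrist_force: [-0.2, -0.4, 0.4]
width: -0.004
grip_force: 0.0
```

```bash
python3 -c "
from workcell import ticket
print(ticket.finish_job())"
```

```text
the job is handed in; nothing more can be done
None
```

I tipped the gate right and pushed the slide to its stop; the last picture shows both tubes in the right lane and the left lane undisturbed. I handed the job in at 7.3 s, but no verdict was returned.

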